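# Feed a block home in a drilling jig with a push stick

### The arm

A 6-joint arm with a two-finger parallel gripper is mounted at the origin on a cart in front of the work surface, level with it; the furniture and walls round the work are solid. World frame = base frame: x ahead of the robot, y to its left, z up, the work surface at z = 0. Lengths are in mm, angles in rad, forces in N, time in s.
With the tool pointing down it reaches from about 275 to 875 mm from the base axis. Payload 12.5 kg.
Tool frame: the origin (TCP) lies between the finger pads; the fingertips stand r.nose_length ahead of it and the grasp point (between the pads) lies 8 mm behind it (r.nose_length is the distance from the TCP to the fingertips, in mm); z points along the fingers, y is the line along which they close (so a half turn about z gives the same grasp; the last joint's range is limited). The gripper opens to 85 mm and grips with 20 to 120 N. Pads are 22 mm wide; open, the fingers measure 114 mm over their backs; the gripper's body (76 mm by 85 mm) begins 54 mm behind the grasp point. The pads swing forward as they close: fully open they stand 13 mm farther back than shut.
Start: joints at [1.159, 0.351, 1.652, -0, 1.139, -0.085], TCP at [176.526, 520.887, 242.29] pointing down, gripper open.
Joint ranges: [-2.75, 2.75], [-0.79, 2.1], [0.01, 2.65], [-1.57, 4.71], [0.07, 3.14], [-2.87, 2.87]. Speed limits (rad/s): [2.22, 2.22, 2.79, 3.14, 3.14, 3.14].

### API

Orientations are given as [roll, pitch, yaw] about the fixed x, y, z axes, in that order (R = Rz(yaw) Ry(pitch) Rx(roll)).
In Python, from rig import get_state, cams, r gives the robot as it stands.
- The arm moves only by the tool jog_arm, never from a script. Its argument "deltas" is a list of rows, each a list of 7 numbers: the opening, from 0 (shut) to 1 (fully open), then the shift along the world's x, y, z in cm, then the turn, a rotation vector about the world's x, y, z in rad. In form: [[hand, dx, dy, dz, ax, ay, az], ...]. A call has 1 to 5 rows; each row is the pose to reach, as a shift and turn from the pose commanded when the call began; what a row does not reach only later rows make up. A row lasts 1/12 s, in which the tool goes at most 41.7 mm and 7.16 degrees, less where a joint would pass 70% of its speed; a pose out of reach is approached as far as the arm can. A call with a gripper value outside its range is refused whole. The fingers move at their own pace and stop on an object; "grip_force" is the grip in N (left out, the last holds). Time passes only in rows, so rows that repeat a pose let the fingers close. It gives the time, the measured TCP pose, the force, the opening and the grip force at its end, in the units of the state.
- get_state(): the state, without advancing time (a new reading comes with each control period).
- cams.camera(name): name is "side" or "top"; returns the picture (400x640x3 uint8, red, green, blue); there is no depth.
- cams.calibration(name): a dict with "fx", "fy", "cx", "cy" (pixels), "k1" (the pictures are not rectified: a ray, as slopes to the right and down, at radius r is drawn at 1 + k1 r^2 times it, then the intrinsics apply), "world_from_camera" (4x4, takes a point from camera to world coordinates). Camera axes: x right, y down, z forward; pixel columns grow to the right and rows downward; lengths in mm; the calibration is good to about 2 mm. A picture is of the moment at which its call begins. calibration takes no time and is no camera call.
- r.job_done(): hands the job in; it is judged then, once.
The state is a dict: "time": time; "joints": joint angles; "dq": joint speeds; "joint_torque": joint torques, N m; "tcp_pos": TCP position; "eef_rot": TCP orientation; "contact_force": force on the tool from outside, world axes, zero at the start; "wrist_torque": the same for the moment, N m; "width": finger opening in mm; "gripper_force": force on a finger pad.
Only numpy, scipy, OpenCV 4.12 (cv2) and the standard library are available. Lean on these libraries where they do the work, as an engineer would, in place of code of your own. Each camera call takes 0.05 s, during which the arm holds its last target. There are 200 camera calls.

### The job

Load the drilling jig: take the wooden push stick by its upright handle and, touching the aluminium block on the jig with nothing but the stick, press the block flat against the fence where it lies, at the open loading end. Then feed it along the fence with the stick, keeping it against the fence all the way, past the sprung roller and under the bush plate until it is felt firmly home against the end stop; the stop is only lightly nipped by its thumbscrew, so push gently and do not shift it. Finally draw the stick out, stand it upright on the bench clear of the jig and let go, leaving the other things where they lie.

Things in the scene. Friction and masses are not known exactly. Their poses are not given: they have to be found in the camera images.
- jig: Drilling jig on the bench. Origin: centre of the underside of its dark steel bed, 150 (x) x 340 (y) x 12 mm thick. The work is fed towards the jig's -y along the fence on its +x side. Loading end: y > +25 mm. At y > -45 mm nothing but the block stands on the bed in front of the fence
- fence: Aluminium fence bar on the bed, along the jig's y, full length, 24 mm thick. Origin at the jig's x = 0, y = 0, 12 mm above the bench; axes as the jig's. Its straight face looks to -x and lies at x = +25 mm; its top is 37 mm above the bench (46 mm under the bush plate)
- bush_plate: Steel plate 64 (x) x 84 (y) x 8 mm with two drill bushes, carried by the fence over the block's seat: jig x -15..+49, y -129.5..-45.5 mm. Origin: centre of its underside, 46 mm above the bench; bush tops 60 mm above the bench. Axes as the jig's
- carriage (a joint): Sprung side roller opposite the fence: m it is pushed back to -x. Roller with a soft tyre, vertical axis at jig x = -18, y = -97 mm, radius 11, 24 to 36 mm above the bench; it stands 3 mm into the block's way, 8 N at first touch, 9.5 N when the block is beside it, and adds to the feed force as the block's corner rides onto it, about 35 mm before home. Its bracket fills jig x -73..-37, y -117..-77 mm, up to 40 mm above the bench
- seat (a point): Where the block's centre is when it is home, flat on the fence and against the end stop, under the bush plate: jig x = +7.5, y = -87.5 mm, 27 mm above the bench; axes as the jig's
- end_stop (a joint): Sliding end stop, a steel shoe on the bed under a brass thumbscrew: 0 = its setting, grows in m as it is driven along the jig's -y (the feed). The thumbscrew holds it by friction only: it gives way at about 6 N
- stop_face (a point): Middle of the end stop's face, which looks to the jig's +y: jig x = +7.5, y = -125 mm, 24.5 mm above the bench when the stop is in its setting; axes as the jig's
- block: Aluminium block on the jig's bed with two drilled holes in its top, 35 (x) x 75 (y) x 30 mm (z), 0.25 to 0.85 kg, at first off the fence and askew. Origin: centre of its underside; when home its axes are parallel to the jig's. Two more such blocks stand finished on the bench to the right of the jig and are not part of the job
- block_center (a point): Centre of the block on the jig, half-way up, 15 mm above its underside; axes as the block's
- stick_grip (a point): Where to grip the plywood push stick: in its upright handle, 50 mm above its level underside. The stick's y runs along it, nose towards -y, z up; it is used with its axes parallel to the jig's. The handle is a fin 14 mm thick (x -7..+7), y -26..+26, 16 to 78 mm above the underside, top edge rounded; below it is the sole, 16 mm high
- push_stick: The push stick, 0.14 kg, stands on the bench left of the jig; origin on its underside below stick_grip, same axes. Sole x -10..+26, y -70..+45, z 0..16 mm. The flat flank at x = +26 can press the block sideways to the fence. The nose face at y = -70 pushes the block's trailing end; a lip on its outer side (x -10..-4, y -84..-70) reaches round the outer trailing corner and presses it to the fence
- caliper: Steel vernier caliper lying loose in front of the jig, 67 x 205 x 6 mm: leave alone
- done_a: Finished block like the first, on the bench to the right of the jig: leave alone
- done_b: Second finished block beside it: leave alone
- thread_lock: Small bottle, 31 mm across, 79 mm high, on the bench behind the jig: leave alone
Mind the look-alikes: they are no part of the job. Leave any turquoise look-alike of the push_stick alone.

How it is judged:
By the outcome, as a careful person would: the job done as asked, in the order asked, and still so for the second after the job is handed in, with the robot touching nothing.
It also fails if it takes over 72 s, if anything falls off the work surface, if the arm or the gripper's body presses on something with over 40 N, if the wrist force passes 120 N, or if a joint passes its speed limit or range.

## Working session

There is one attempt and no reset: what is moved stays moved. The work goes in short steps, Python scripts to look and compute and a tool call to move; the robot and the scene stay as the last step left them, time stands still between calls to the robot, and variables do not carry over. Pictures are saved under pics/ and viewed, at most 10 in all, crops included, and the job is handed in when it is done.

Besides the shell and the picture viewer there is one more tool, called after "Call:" by a JSON object that holds its "fn" and its "kwargs". jog_arm: Moves the arm, as the interface text tells. Its arguments: {"type":"object","properties":{"deltas":{"type":"array","items":{"type":"array","items":{"type":"number"}}},"grip_force":{"type":"number"}},"required":["deltas"]}

```bash
mkdir -p pics; ls; python3 - <<'E'
from rig import get_state,cams,r
import cv2
s=get_state();print(s['tcp_pos'],s['eef_rot'],r.nose_length,s['time'])
for n in('top','side'):
    im=cams.camera(n);cv2.imwrite(f'pics/{n}0.png',im[:,:,::-1]);c=cams.calibration(n);print(n,c)
E
```

```text
pics
[176.39402228 520.60823707 241.7462659 ] [-3.14039700e+00 -8.77708553e-05  2.81482781e+00] 11.0 0.0
top {'fx': 475.92624919508324, 'fy': 475.92624919508324, 'cx': 309.85934670015456, 'cy': 194.57788760718483, 'k1': -0.059759014123028864, 'world_from_camera': array([[ 1.40331147e-02, -9.93960951e-01,  1.08833356e-01,
         3.83362588e+02],
       [-9.99879427e-01, -1.46731589e-02, -5.08230453e-03,
         5.92858347e+01],
       [ 6.64854137e-03, -1.08748913e-01, -9.94047016e-01,
         1.45833735e+03],
       [ 0.00000000e+00,  0.00000000e+00,  0.00000000e+00,
         1.00000000e+00]])}
side {'fx': 498.87797170213645, 'fy': 498.87797170213645, 'cx': 317.9213246848123, 'cy': 199.38527651131946, 'k1': 0.01586299400275448, 'world_from_camera': array([[-8.07910707e-01,  3.99524456e-01, -4.33197989e-01,
         1.21815170e+03],
       [ 5.89048633e-01,  5.69169357e-01, -5.73644446e-01,
         9.70480159e+02],
       [ 1.73780354e-02, -7.18628173e-01, -6.95177353e-01,
         1.13268624e+03],
       [ 0.00000000e+00,  0.00000000e+00,  0.00000000e+00,
         1.00000000e+00]])}
```

```bash
python3 - <<'E'
import cv2
t=cv2.imread('pics/top0.png')
cv2.imwrite('pics/t1.png',cv2.resize(t[40:340,120:520],None,fx=2,fy=2,interpolation=cv2.INTER_CUBIC))
E
```

```text
(no output)
```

View pics/t1.png

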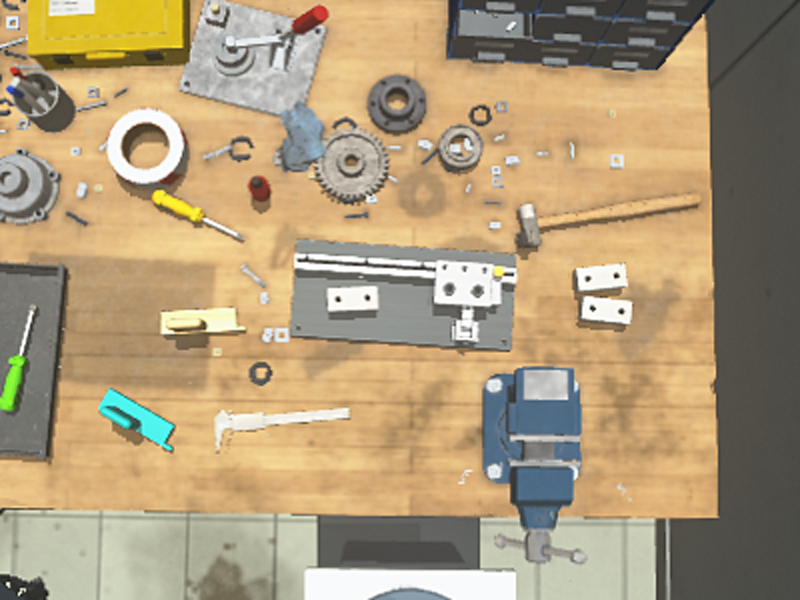

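View pics/side0.png

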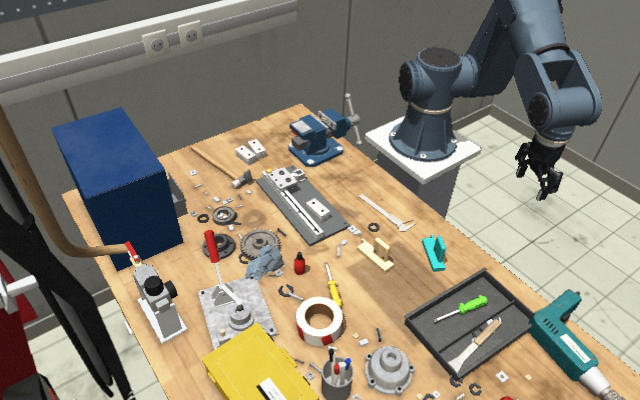

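Top view: the jig lies at crop (293–517, 240–350), the block at (353,299), the plain stick at (203,322), and the turquoise decoy at (137,420). Next I'll enlarge it to read pixel positions.

```bash
python3 - <<'E'
import cv2
t=cv2.imread('pics/top0.png')
a=cv2.resize(t[155:225,260:385],None,fx=6.4,fy=6.4,interpolation=cv2.INTER_CUBIC)
b=cv2.resize(t[185:215,190:250],None,fx=10,fy=10,interpolation=cv2.INTER_CUBIC)
cv2.imwrite('pics/a.png',a);cv2.imwrite('pics/b.png',b);print(a.shape,b.shape)
E
```

```text
(448, 800, 3) (300, 600, 3)
```

View pics/a.png

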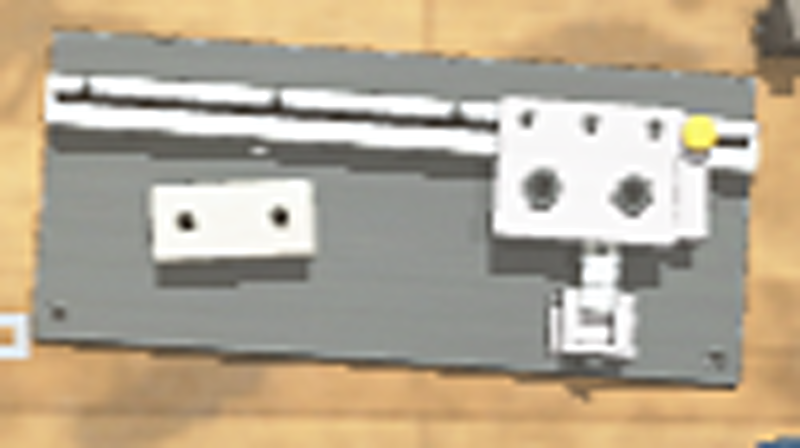

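View pics/b.png

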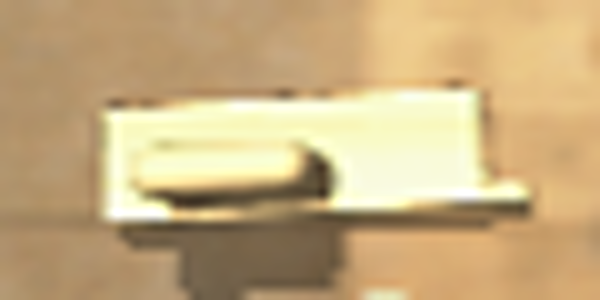

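Crop a shows the bed corners at about (53,30), (755,78), (738,380) and (36,336). The block top is at (150,187), (312,180), (315,254) and (155,262). Crop b shows the sole at (103,110), (478,92) and (103,218), and the lip tip at (528,185). I'll fit the poses from these.

```bash
cat > h.py <<'E'
import numpy as np, cv2
from scipy.optimize import least_squares
from rig import cams,get_state
def proj(n,P):
    c=cams.calibration(n);W=np.linalg.inv(c['world_from_camera'])
    q=np.c_[P,np.ones(len(P))]@W.T; s=q[:,:2]/q[:,2:3]
    s=s*(1+c['k1']*(s**2).sum(1,keepdims=True))
    return s*[c['fx'],c['fy']]+[c['cx'],c['cy']]
def place(p,M):
    x,y,a=p;M=np.array(M,float);c,s=np.cos(a),np.sin(a)
    return np.c_[x+c*M[:,0]-s*M[:,1],y+s*M[:,0]+c*M[:,1],M[:,2]]
def fit(n,M,px,x0):
    px=np.array(px,float)
    f=least_squares(lambda p:(proj(n,place([p[0]*100,p[1]*100,p[2]],M))-px).ravel(),[x0[0]/100,x0[1]/100,x0[2]],loss='soft_l1')
    return f.x*[100,100,1],f.fun.reshape(-1,2).round(1).tolist()
def crop(v,k,u0,v0): return (np.array(v)+.5)/k-.5+[u0,v0]
E
python3 - <<'E'
from h import *
A=lambda v:crop(v,6.4,260,155)
B=lambda v:crop(v,10,190,185)
M=[[75,170,12],[75,-170,12],[-75,-170,12],[-75,170,12],[49,170,37],[25,170,37],[49,-45.5,54],[-15,-45.5,54]]
print('jig',*fit('top',M,A([[53,30],[755,78],[738,380],[36,336],[48,73],[46,122],[500,97],[495,236]]),[470,0,0]))
M=[[17.5,37.5,42],[17.5,-37.5,42],[-17.5,-37.5,42],[-17.5,37.5,42]]
print('blk',*fit('top',M,A([[150,187],[312,180],[315,254],[155,262]]),[470,50,0]))
M=[[26,45,16],[26,-70,16],[-10,45,16],[-4,-84,16],[0,26,77],[0,-26,77]]
print('stk',*fit('top',M,B([[103,110],[478,92],[103,218],[528,185],[137,166],[308,163]]),[420,250,0]))
E
```

```text
jig [ 5.66418456e+02  1.65177346e+01 -5.18374730e-02] [[0.2, -0.3], [0.5, -0.5], [0.7, 0.8], [-0.9, 0.3], [-0.4, -0.0], [-0.7, 0.1], [0.5, 0.0], [-0.0, -0.5]]
blk [5.54444393e+02 9.38516540e+01 6.32783916e-02] [[0.2, 0.1], [-0.1, -0.0], [-0.0, -0.0], [-0.1, -0.1]]
stk [5.11351713e+02 3.40522024e+02 5.46894342e-02] [[0.3, -0.5], [0.4, -0.2], [0.5, 0.5], [0.2, 0.1], [-1.1, 0.2], [-0.5, -0.2]]
```

The jig, block and stick fits agree to under 1 px, and the implied heights and sizes are plausible. Moving above the stick.

Call:
{"fn": "jog_arm", "kwargs": {"deltas": [[1,3,-1.6,0,0,0,-0.12],[1,6.6,-3.6,0,0,0,-0.24],[1,10.2,-5.5,0,0,0,-0.36],[1,13.7,-7.4,0,0,0,-0.48],[1,17.3,-9.3,0,0,0,-0.6]], "grip_force": 60}}

```text
time: 0.52
tcp_pos: [350.8, 426.7, 242.1]
eef_rot: [-3.141, 0.0, 2.209]
contact_force: [0.4, 0.7, -0.3]
width: 85.6
gripper_force: 0.0
```

Call:
{"fn": "jog_arm", "kwargs": {"deltas": [[1,3.4,-1.8,-1,0,0,-0.12],[1,7,-3.8,-3,0,0,-0.24],[1,10.6,-5.8,-5,0,0,-0.36],[1,14,-7.6,-7,0,0,-0.48],[1,16.2,-8.7,-9,0,0,-0.59]]}}

```text
time: 0.93
tcp_pos: [513.6, 339.6, 152.0]
eef_rot: [3.14, -0.001, 1.618]
contact_force: [0.9, 0.2, 0.7]
width: 85.5
gripper_force: 0.0
```

```bash
python3 - <<'E'
from h import *
s=get_state();print(s['time'],s['tcp_pos'],s['eef_rot'],s['joints'],s['width'])
# joint residual check in side picture
im=cams.camera('side')
def draw(p,Ms,col):
    for M in Ms:
        q=proj('side',place(p,M));cv2.polylines(big,[np.int32(((q-[230,150])*4+1.5)*16)],True,col,1,cv2.LINE_AA,4)
big=cv2.resize(im[150:290,230:430,::-1],None,fx=4,fy=4,interpolation=cv2.INTER_CUBIC)
draw([566.4,16.5,-.0518],[[[75,170,12],[75,-170,12],[-75,-170,12],[-75,170,12]],[[25,170,37],[25,-45,37],[49,-45,37],[49,170,37]],[[49,-45.5,54],[-15,-45.5,54],[-15,-129.5,54],[49,-129.5,54]]],(0,0,255))
draw([554.4,93.9,.0633],[[[17.5,37.5,42],[17.5,-37.5,42],[-17.5,-37.5,42],[-17.5,37.5,42]]],(255,0,255))
draw([511.4,340.5,.0547],[[[26,45,16],[26,-70,16],[-4,-70,16],[-4,-84,16],[-10,-84,16],[-10,45,16]],[[0,26,70],[0,-26,70]]],(0,180,0))
cv2.imwrite('pics/s1.png',big)
E
```

```text
0.9333 [513.61448999 339.58754358 152.03561691] [ 3.14024690e+00 -5.62014355e-04  1.61819715e+00] [ 5.08636065e-01  5.67194153e-01  1.55425297e+00 -1.12341976e-04
  1.01869028e+00  4.61294467e-01] 85.5376925705975
```

View pics/s1.png

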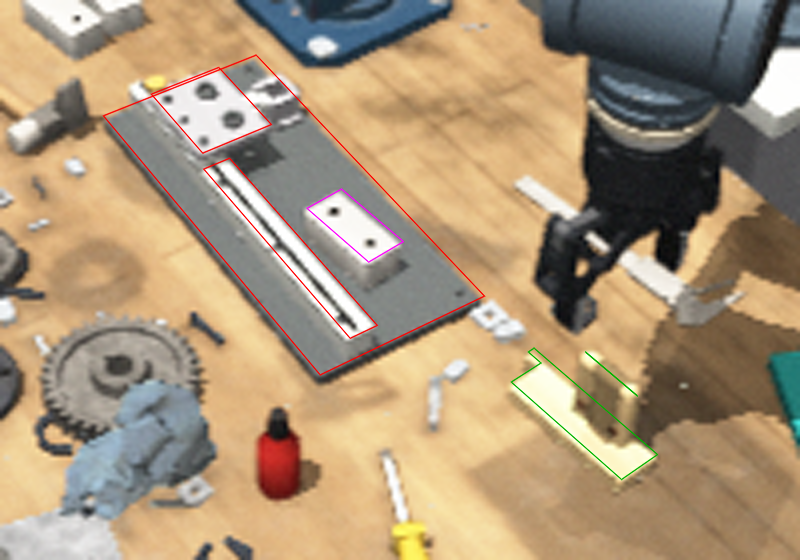

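The side overlay agrees to about 1 px, with a common shift of about 1–2 mm in +x. Descending and gripping.

Call:
{"fn": "jog_arm", "kwargs": {"deltas": [[1,-0.1,0.1,-3,0,0,0.007],[1,-0.1,0.1,-6.5,0,0,0.007],[1,-0.1,0.1,-9.5,0,0,0.007],[1,-0.1,0.1,-11,0,0,0.007],[1,-0.1,0.1,-11,0,0,0.007]]}}

```text
time: 1.4
tcp_pos: [508.4, 340.7, 38.3]
eef_rot: [-3.136, 0.003, 1.632]
contact_force: [0.2, 0.2, 0.0]
width: 85.3
gripper_force: 0.0
```

Call:
{"fn": "jog_arm", "kwargs": {"deltas": [[0,0,0,0,0,0,0],[0,0,0,0,0,0,0],[0,0,0,0,0,0,0],[0,0,0,0,0,0,0],[0,0,0,0,0,0,0]], "grip_force": 60}}

```text
time: 1.82
tcp_pos: [510.9, 342.2, 43.3]
eef_rot: [3.14, -0.001, 1.632]
contact_force: [-1.0, 0.5, 0.0]
width: 25.9
gripper_force: 0.0
```

Call:
{"fn": "jog_arm", "kwargs": {"deltas": [[0,0,0,0,0,0,0],[0,0,0,0,0,0,0],[0,0,0,0,0,0,0],[0,0,0,0,0,0,0]]}}

```text
time: 2.15
tcp_pos: [510.9, 342.1, 43.1]
eef_rot: [3.141, -0.001, 1.632]
contact_force: [0.9, -0.0, 6.3]
width: 13.2
gripper_force: 60.0
```

Call:
{"fn": "jog_arm", "kwargs": {"deltas": [[0,0,0,1.5,0,0,0],[0,0,0,4,0,0,0],[0,0,-2,6,0,0,0],[0,-0.2,-5,6,0,0,-0.03],[0,-0.4,-8.5,6,0,0,-0.06]]}}

```text
time: 2.57
tcp_pos: [506.7, 257.0, 103.4]
eef_rot: [3.139, -0.001, 1.572]
contact_force: [1.2, -1.0, -1.9]
width: 13.3
gripper_force: 59.0
```

Call:
{"fn": "jog_arm", "kwargs": {"deltas": [[0,-0.2,-3.5,0,0,0,-0.03],[0,-0.5,-7,0,0,0,-0.053],[0,-0.7,-10.5,0,0,0,-0.053],[0,-0.9,-13.5,0,0,0,-0.053],[0,-0.9,-14.6,0,0,0,-0.053]]}}

```text
time: 2.98
tcp_pos: [496.8, 107.9, 102.2]
eef_rot: [-3.141, 0.001, 1.517]
contact_force: [1.1, 0.3, -1.3]
width: 13.3
gripper_force: 59.0
```

Call:
{"fn": "jog_arm", "kwargs": {"deltas": [[0,0,0,0,0,0,0],[0,0,0,0,0,0,0],[0,0,0,0,0,0,0]]}}

```text
time: 3.23
tcp_pos: [497.7, 111.8, 102.3]
eef_rot: [3.141, -0.0, 1.519]
contact_force: [0.3, -0.5, -1.4]
width: 13.4
gripper_force: 59.0
```

```bash
python3 - <<'E'
from h import *
s=get_state();print(s['tcp_pos'],s['eef_rot'],s['contact_force'])
im=cams.camera('top')
cv2.imwrite('pics/t2.png',cv2.resize(im[150:230,230:345,::-1],None,fx=6.9,fy=6.9,interpolation=cv2.INTER_CUBIC))
E
```

```text
[497.67266283 111.81022027 102.29310497] [ 3.14143730e+00 -2.31017012e-04  1.51930496e+00] [ 0.33386958 -0.47862972 -1.35333824]
```

View pics/t2.png

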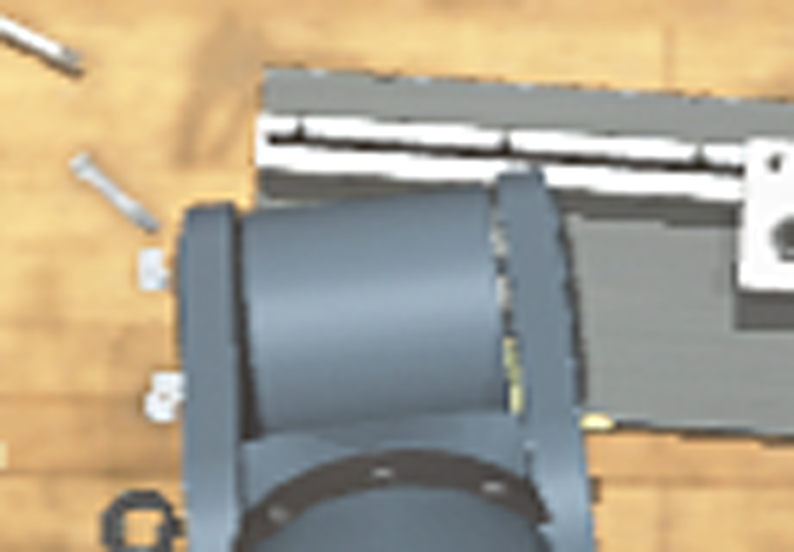

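The arm hides most of the stick from the top. Only the lip tip shows, at crop (613,422). Checking with the side view.

```bash
python3 - <<'E'
from h import *
p=[497.7,110.2,-.0515]
print((proj('top',place(p,[[-4,-84,75],[-10,-84,75]]))-[230,150])*6.9+3)
im=cams.camera('side')
big=cv2.resize(im[185:255,275:365,::-1],None,fx=8,fy=8,interpolation=cv2.INTER_CUBIC)
def draw(p,Ms,col):
    for M in Ms:
        q=proj('side',place(p,M));cv2.polylines(big,[np.int32(((q-[275,185])*8+3.5)*16)],True,col,1,cv2.LINE_AA,4)
draw([566.4,16.5,-.0518],[[[75,170,12],[75,-170,12],[-75,-170,12],[-75,170,12]],[[25,170,37],[25,-45,37],[49,-45,37],[49,170,37]]],(0,0,255))
draw([554.4,93.9,.0633],[[[17.5,37.5,42],[17.5,-37.5,42],[-17.5,-37.5,42],[-17.5,37.5,42]]],(255,0,255))
draw(p,[[[26,45,75],[26,-70,75],[-4,-70,75],[-4,-84,75],[-10,-84,75],[-10,45,75]],[[26,45,59],[26,-70,59]]],(0,180,0))
cv2.imwrite('pics/s2.png',big)
E
```

```text
[[613.35399006 418.41218067]
 [612.45018901 432.55881428]]
```

View pics/s2.png

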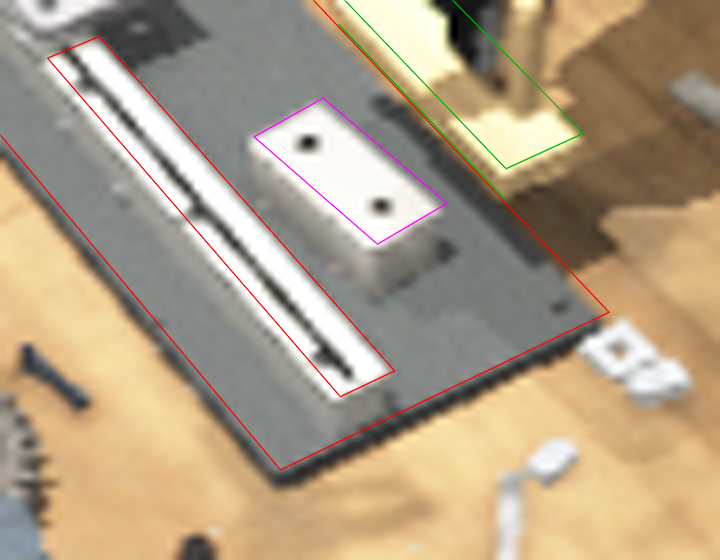

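Call:
{"fn": "jog_arm", "kwargs": {"deltas": [[0,0,0,-1.5,0,0,0],[0,0,0,-3.3,0,0,0],[0,0,0,-4.5,0,0,0],[0,0,0,-4.5,0,0,0],[0,0,0,-4.5,0,0,0]]}}

```text
time: 3.75
tcp_pos: [497.3, 111.5, 57.1]
eef_rot: [-3.141, 0.0, 1.52]
contact_force: [0.3, -0.2, -1.5]
width: 13.2
gripper_force: 58.9
```

Call:
{"fn": "jog_arm", "kwargs": {"deltas": [[0,0.4,-0.02,0,0,0,0],[0,0.9,-0.05,0,0,0,0],[0,1.4,-0.07,0,0,0,0],[0,1.9,-0.1,0,0,0,0],[0,2.4,-0.12,0,0,0,0]]}}

```text
time: 4.17
tcp_pos: [521.4, 109.6, 57.4]
eef_rot: [-3.14, 0.0, 1.519]
contact_force: [-6.1, -0.7, 1.9]
width: 13.4
gripper_force: 59.3
```

Call:
{"fn": "jog_arm", "kwargs": {"deltas": [[0,0.15,-0.01,0,0,0,0],[0,0.35,-0.02,0,0,0,0],[0,0.55,-0.03,0,0,0,0],[0,0.7,-0.04,0,0,0,0],[0,0.7,-0.04,0,0,0,0]]}}

```text
time: 4.58
tcp_pos: [528.7, 109.2, 57.2]
eef_rot: [-3.141, 0.0, 1.519]
contact_force: [-2.5, -0.5, -1.4]
width: 13.3
gripper_force: 58.8
```

Call:
{"fn": "jog_arm", "kwargs": {"deltas": [[0,0.1,0,0,0,0,0],[0,0.2,-0.01,0,0,0,0],[0,0.3,-0.02,0,0,0,0],[0,0.3,-0.02,0,0,0,0]]}}

```text
time: 4.92
tcp_pos: [531.8, 109.0, 57.2]
eef_rot: [3.141, -0.0, 1.519]
contact_force: [-1.2, -0.1, -2.7]
width: 13.1
gripper_force: 58.7
```

Call:
{"fn": "jog_arm", "kwargs": {"deltas": [[0,0.08,0,0,0,0,0],[0,0.15,-0.01,0,0,0,0],[0,0.15,-0.01,0,0,0,0]]}}

```text
time: 5.17
tcp_pos: [533.2, 109.0, 57.3]
eef_rot: [3.141, -0.0, 1.519]
contact_force: [-2.0, -0.7, -2.6]
width: 13.2
gripper_force: 58.8
```

Call:
{"fn": "jog_arm", "kwargs": {"deltas": [[0,0.08,0,0,0,0,0],[0,0.15,-0.01,0,0,0,0],[0,0.15,-0.01,0,0,0,0]]}}

```text
time: 5.42
tcp_pos: [534.7, 108.9, 57.3]
eef_rot: [3.141, -0.0, 1.519]
contact_force: [-1.2, 0.4, -2.5]
width: 13.2
gripper_force: 58.8
```

Call:
{"fn": "jog_arm", "kwargs": {"deltas": [[0,0.05,0,0,0,0,0],[0,0.1,0,0,0,0,0],[0,0.1,0,0,0,0,0]]}}

```text
time: 5.67
tcp_pos: [534.9, 108.9, 57.3]
eef_rot: [-3.14, 0.0, 1.519]
contact_force: [-6.1, 0.0, 1.4]
width: 13.3
gripper_force: 59.6
```

Call:
{"fn": "jog_arm", "kwargs": {"deltas": [[0,0.05,0,0,0,0,0],[0,0.1,0,0,0,0,0],[0,0.1,0,0,0,0,0]]}}

```text
time: 5.92
tcp_pos: [535.0, 108.9, 57.2]
eef_rot: [-3.138, 0.0, 1.519]
contact_force: [-10.4, 1.1, 5.3]
width: 13.1
gripper_force: 60.0
```

Flat on the fence, at 10 N. Backing off and going round behind the trailing end.

Call:
{"fn": "jog_arm", "kwargs": {"deltas": [[0,-0.3,0.02,0,0,0,0],[0,-0.7,0.04,0,0,0,0],[0,-0.65,1,0,0,0,0],[0,-0.54,3,0,0,0,0],[0,-0.43,5.2,0,0,0,0]]}}

```text
time: 6.33
tcp_pos: [532.9, 161.6, 57.6]
eef_rot: [3.14, -0.0, 1.517]
contact_force: [0.2, -0.8, -1.1]
width: 13.2
gripper_force: 58.9
```

Call:
{"fn": "jog_arm", "kwargs": {"deltas": [[0,0.1,2,0,0,0,0],[0,0.2,4,0,0,0,0],[0,0.25,4.97,0,0,0,0],[0,0.25,4.97,0,0,0,0],[0,0.25,4.97,0,0,0,0]]}}

```text
time: 6.75
tcp_pos: [534.7, 210.7, 57.2]
eef_rot: [3.141, 0.0, 1.52]
contact_force: [-0.1, 0.4, -1.8]
width: 13.6
gripper_force: 58.9
```

```bash
python3 - <<'E'
from h import *
s=get_state();print(s['tcp_pos'],s['eef_rot'],s['contact_force'])
p=list(s['tcp_pos'][:2]-[0,1.6])+[s['eef_rot'][2]-np.pi/2];print(p)
im=cams.camera('side')
o=np.array([285,180])
big=cv2.resize(im[180:255,285:385,::-1],None,fx=8,fy=8,interpolation=cv2.INTER_CUBIC)
def draw(p,Ms,col):
    for M in Ms:
        q=proj('side',place(p,M));cv2.polylines(big,[np.int32(((q-o)*8+3.5)*16)],True,col,1,cv2.LINE_AA,4)
draw([565.5,16.5,-.0518],[[[75,170,12],[75,-170,12],[-75,-170,12],[-75,170,12]],[[25,170,37],[25,-45,37],[49,-45,37],[49,170,37]],[[-10,114,42],[-10,39,42],[25,39,42],[25,114,42]]],(0,0,255))
draw(p,[[[26,45,30],[26,-70,30],[-4,-70,30],[-4,-84,30],[-10,-84,30],[-10,45,30]]],(0,180,0))
cv2.imwrite('pics/s3.png',big)
E
```

```text
[534.73611352 210.69006566  57.24514977] [3.14128729e+00 8.91036400e-05 1.51981170e+00] [-0.13787112  0.39694415 -1.84748528]
[np.float64(534.736113521899), np.float64(209.09006565798782), np.float64(-0.05098462284279881)]
```

View pics/s3.png

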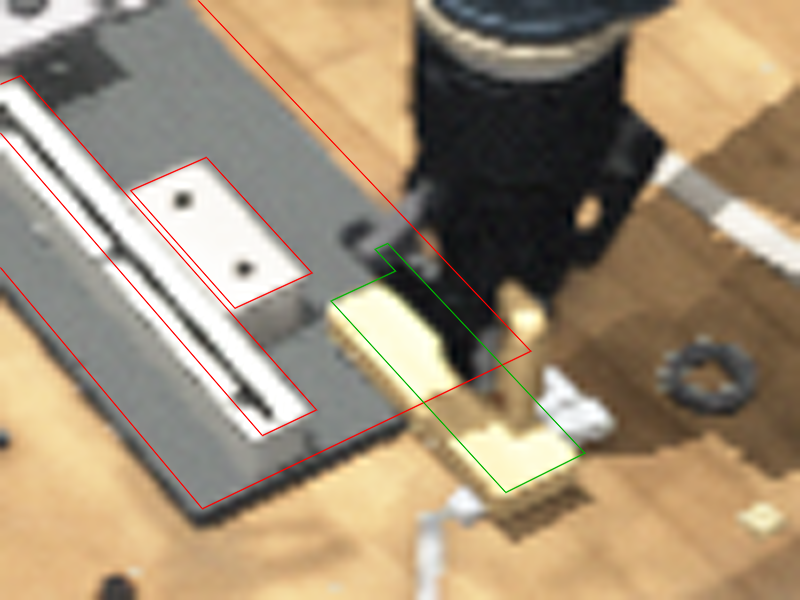

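The block lies flat on the fence, and the nose is about 6 mm behind its trailing end. Moving in +x behind it.

Call:
{"fn": "jog_arm", "kwargs": {"deltas": [[0,0.8,-0.04,0,0,0,0],[0,1.7,-0.09,0,0,0,0],[0,2.5,-0.13,0,0,0,0],[0,3.2,-0.17,0,0,0,0],[0,3.2,-0.17,0,0,0,0]]}}

```text
time: 7.22
tcp_pos: [568.5, 208.4, 57.4]
eef_rot: [3.14, -0.0, 1.518]
contact_force: [-0.2, 0.0, -1.2]
width: 12.9
gripper_force: 58.9
```

Call:
{"fn": "jog_arm", "kwargs": {"deltas": [[0,-0.01,-0.15,0,0,0,0],[0,-0.02,-0.3,0,0,0,0],[0,-0.02,-0.45,0,0,0,0],[0,-0.02,-0.45,0,0,0,0]]}}

```text
time: 7.55
tcp_pos: [566.2, 204.1, 57.3]
eef_rot: [-3.141, 0.0, 1.519]
contact_force: [-0.5, -0.0, -0.7]
width: 13.5
gripper_force: 58.9
```

Call:
{"fn": "jog_arm", "kwargs": {"deltas": [[0,0,-0.1,0,0,0,0],[0,-0.01,-0.2,0,0,0,0],[0,-0.01,-0.2,0,0,0,0]]}}

```text
time: 7.8
tcp_pos: [566.3, 202.2, 57.3]
eef_rot: [-3.142, 0.0, 1.519]
contact_force: [-0.1, 0.1, -1.6]
width: 13.5
gripper_force: 58.9
```

Call:
{"fn": "jog_arm", "kwargs": {"deltas": [[0,0,-0.1,0,0,0,0],[0,-0.01,-0.2,0,0,0,0],[0,-0.01,-0.2,0,0,0,0]]}}

```text
time: 8.05
tcp_pos: [566.3, 200.4, 57.4]
eef_rot: [3.142, -0.0, 1.519]
contact_force: [-0.4, 0.4, -1.9]
width: 13.2
gripper_force: 59.1
```

Call:
{"fn": "jog_arm", "kwargs": {"deltas": [[0,0,-0.1,0,0,0,0],[0,-0.01,-0.2,0,0,0,0],[0,-0.01,-0.2,0,0,0,0]]}}

```text
time: 8.3
tcp_pos: [566.3, 198.6, 57.4]
eef_rot: [3.141, -0.001, 1.519]
contact_force: [-0.4, 4.3, 0.1]
width: 13.4
gripper_force: 59.2
```

Call:
{"fn": "jog_arm", "kwargs": {"deltas": [[0,0.1,0,0,0,0,0],[0,0.2,0,0,0,0,0],[0,0.25,0,0,0,0,0],[0,0.25,0,0,0,0,0]]}}

```text
time: 8.63
tcp_pos: [568.6, 198.5, 57.1]
eef_rot: [-3.141, -0.0, 1.519]
contact_force: [-2.4, 4.2, -0.3]
width: 13.3
gripper_force: 59.1
```

Call:
{"fn": "jog_arm", "kwargs": {"deltas": [[0,0.05,0,0,0,0,0],[0,0.1,0,0,0,0,0],[0,0.1,0,0,0,0,0]]}}

```text
time: 8.88
tcp_pos: [569.6, 198.4, 57.1]
eef_rot: [-3.141, 0.0, 1.519]
contact_force: [-3.1, 4.6, -1.5]
width: 13.4
gripper_force: 59.0
```

Call:
{"fn": "jog_arm", "kwargs": {"deltas": [[0,0.05,0,0,0,0,0],[0,0.1,0,0,0,0,0],[0,0.1,0,0,0,0,0]]}}

```text
time: 9.13
tcp_pos: [569.9, 198.5, 57.0]
eef_rot: [-3.139, 0.0, 1.518]
contact_force: [-5.2, 5.3, 0.5]
width: 13.1
gripper_force: 59.4
```

Call:
{"fn": "jog_arm", "kwargs": {"deltas": [[0,-0.02,-0.4,0,0,0,0],[0,-0.04,-0.8,0,0,0,0],[0,-0.06,-1.2,0,0,0,0],[0,-0.08,-1.6,0,0,0,0],[0,-0.1,-2,0,0,0,0]]}}

```text
time: 9.55
tcp_pos: [568.9, 178.8, 57.2]
eef_rot: [-3.14, -0.001, 1.518]
contact_force: [-6.0, 8.9, 1.3]
width: 13.4
gripper_force: 59.4
```

Call:
{"fn": "jog_arm", "kwargs": {"deltas": [[0,-0.02,-0.4,0,0,0,0],[0,-0.04,-0.8,0,0,0,0],[0,-0.06,-1.2,0,0,0,0],[0,-0.08,-1.6,0,0,0,0],[0,-0.1,-2,0,0,0,0]]}}

```text
time: 9.97
tcp_pos: [567.9, 158.8, 57.2]
eef_rot: [-3.14, -0.001, 1.518]
contact_force: [-5.7, 8.6, 0.9]
width: 13.6
gripper_force: 59.4
```

Call:
{"fn": "jog_arm", "kwargs": {"deltas": [[0,-0.03,-0.5,0,0,0,0],[0,-0.05,-1,0,0,0,0],[0,-0.08,-1.5,0,0,0,0],[0,-0.1,-2,0,0,0,0],[0,-0.13,-2.5,0,0,0,0]]}}

```text
time: 10.38
tcp_pos: [566.6, 133.7, 57.2]
eef_rot: [-3.14, -0.001, 1.518]
contact_force: [-6.6, 8.1, 1.5]
width: 13.7
gripper_force: 59.4
```

Call:
{"fn": "jog_arm", "kwargs": {"deltas": [[0,-0.03,-0.5,0,0,0,0],[0,-0.05,-1,0,0,0,0],[0,-0.08,-1.5,0,0,0,0],[0,-0.1,-2,0,0,0,0],[0,-0.13,-2.5,0,0,0,0]]}}

```text
time: 10.8
tcp_pos: [565.2, 108.7, 57.1]
eef_rot: [-3.139, -0.001, 1.518]
contact_force: [-4.7, 9.0, 0.6]
width: 13.6
gripper_force: 59.5
```

Call:
{"fn": "jog_arm", "kwargs": {"deltas": [[0,-0.02,-0.4,0,0,0,0],[0,-0.04,-0.8,0,0,0,0],[0,-0.06,-1.2,0,0,0,0],[0,-0.08,-1.6,0,0,0,0],[0,-0.1,-2,0,0,0,0]]}}

```text
time: 11.22
tcp_pos: [564.2, 88.7, 57.1]
eef_rot: [-3.139, -0.001, 1.518]
contact_force: [-4.9, 9.4, 1.8]
width: 13.3
gripper_force: 59.5
```

Call:
{"fn": "jog_arm", "kwargs": {"deltas": [[0,-0.02,-0.3,0,0,0,0],[0,-0.03,-0.6,0,0,0,0],[0,-0.05,-0.9,0,0,0,0],[0,-0.06,-1.2,0,0,0,0],[0,-0.08,-1.5,0,0,0,0]]}}

```text
time: 11.63
tcp_pos: [563.4, 73.8, 57.1]
eef_rot: [-3.139, -0.001, 1.518]
contact_force: [-5.1, 8.1, 1.4]
width: 13.1
gripper_force: 59.5
```

Call:
{"fn": "jog_arm", "kwargs": {"deltas": [[0,-0.01,-0.2,0,0,0,0],[0,-0.02,-0.4,0,0,0,0],[0,-0.03,-0.6,0,0,0,0],[0,-0.04,-0.8,0,0,0,0],[0,-0.05,-1,0,0,0,0]]}}

```text
time: 12.05
tcp_pos: [562.9, 65.2, 57.4]
eef_rot: [-3.139, -0.002, 1.518]
contact_force: [-6.6, 17.1, 3.2]
width: 13.5
gripper_force: 59.9
```

Call:
{"fn": "jog_arm", "kwargs": {"deltas": [[0,-0.01,-0.2,0,0,0,0],[0,-0.02,-0.4,0,0,0,0],[0,-0.03,-0.6,0,0,0,0],[0,-0.04,-0.8,0,0,0,0],[0,-0.05,-1,0,0,0,0]]}}

```text
time: 12.47
tcp_pos: [562.4, 54.8, 57.4]
eef_rot: [-3.139, -0.002, 1.518]
contact_force: [-6.0, 16.3, 4.5]
width: 13.0
gripper_force: 59.9
```

Call:
{"fn": "jog_arm", "kwargs": {"deltas": [[0,-0.01,-0.15,0,0,0,0],[0,-0.02,-0.3,0,0,0,0],[0,-0.02,-0.45,0,0,0,0],[0,-0.03,-0.6,0,0,0,0],[0,-0.04,-0.75,0,0,0,0]]}}

```text
time: 12.88
tcp_pos: [561.9, 47.3, 57.3]
eef_rot: [-3.139, -0.002, 1.518]
contact_force: [-4.2, 15.8, 3.9]
width: 13.0
gripper_force: 59.9
```

Call:
{"fn": "jog_arm", "kwargs": {"deltas": [[0,0,-0.05,0,0,0,0],[0,-0.01,-0.1,0,0,0,0],[0,-0.01,-0.15,0,0,0,0],[0,-0.01,-0.2,0,0,0,0],[0,-0.01,-0.25,0,0,0,0]]}}

```text
time: 13.3
tcp_pos: [561.8, 44.8, 57.3]
eef_rot: [-3.139, -0.002, 1.518]
contact_force: [-5.3, 16.6, 4.7]
width: 13.2
gripper_force: 59.8
```

Call:
{"fn": "jog_arm", "kwargs": {"deltas": [[0,0,-0.05,0,0,0,0],[0,-0.01,-0.1,0,0,0,0],[0,-0.01,-0.15,0,0,0,0],[0,-0.01,-0.2,0,0,0,0],[0,-0.01,-0.25,0,0,0,0]]}}

```text
time: 13.72
tcp_pos: [561.7, 42.3, 57.3]
eef_rot: [-3.139, -0.002, 1.518]
contact_force: [-6.6, 16.6, 3.6]
width: 13.3
gripper_force: 59.9
```

Call:
{"fn": "jog_arm", "kwargs": {"deltas": [[0,0,-0.04,0,0,0,0],[0,0,-0.08,0,0,0,0],[0,-0.01,-0.12,0,0,0,0],[0,-0.01,-0.16,0,0,0,0],[0,-0.01,-0.2,0,0,0,0]]}}

```text
time: 14.13
tcp_pos: [561.6, 40.3, 57.3]
eef_rot: [-3.139, -0.002, 1.518]
contact_force: [-5.9, 16.1, 4.1]
width: 12.8
gripper_force: 59.9
```

```bash
python3 - <<'E'
from h import *
im=cams.camera('top')
J=[566.4,16.5,-.0518]
M=[[-15,-45.5,54],[25,-45,37],[49,-129.5,54]]
o=np.array([300,160])
big=cv2.resize(im[160:225,300:385,::-1],None,fx=9,fy=9,interpolation=cv2.INTER_CUBIC)
q=proj('top',place(J,[[-10,-125,42],[-10,-45,42]]));cv2.polylines(big,[np.int32(((q-o)*9+4)*16)],False,(0,0,255),1,cv2.LINE_AA,4)
cv2.imwrite('pics/t4.png',big)
E
```

```text
(no output)
```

View pics/t4.png

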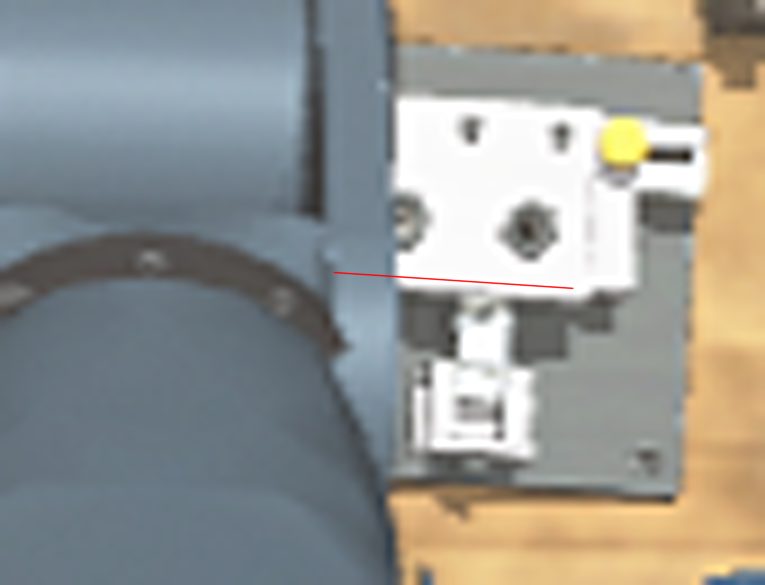

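The top view shows only the bush plate and thumbscrew, so it can't tell me the remaining gap. I'll go on by feel in small steps.

Call:
{"fn": "jog_arm", "kwargs": {"deltas": [[0,0,-0.02,0,0,0,0],[0,0,-0.04,0,0,0,0],[0,0,-0.06,0,0,0,0],[0,0,-0.08,0,0,0,0]]}}

```text
time: 14.52
tcp_pos: [561.6, 39.5, 57.3]
eef_rot: [-3.139, -0.002, 1.518]
contact_force: [-6.5, 15.8, 4.3]
width: 13.6
gripper_force: 59.9
```

Call:
{"fn": "jog_arm", "kwargs": {"deltas": [[0,0,-0.02,0,0,0,0],[0,0,-0.04,0,0,0,0],[0,0,-0.06,0,0,0,0],[0,0,-0.08,0,0,0,0]]}}

```text
time: 14.85
tcp_pos: [561.6, 38.7, 57.3]
eef_rot: [-3.139, -0.002, 1.518]
contact_force: [-6.7, 16.4, 4.4]
width: 13.4
gripper_force: 59.9
```

Call:
{"fn": "jog_arm", "kwargs": {"deltas": [[0,-0.01,-0.02,0,0,0,0],[0,-0.01,-0.04,0,0,0,0],[0,-0.01,-0.06,0,0,0,0],[0,-0.01,-0.08,0,0,0,0]]}}

```text
time: 15.18
tcp_pos: [561.5, 37.9, 57.3]
eef_rot: [-3.139, -0.002, 1.518]
contact_force: [-6.8, 17.2, 6.3]
width: 13.4
gripper_force: 59.9
```

Call:
{"fn": "jog_arm", "kwargs": {"deltas": [[0,0,-0.02,0,0,0,0],[0,0,-0.04,0,0,0,0],[0,0,-0.05,0,0,0,0]]}}

```text
time: 15.43
tcp_pos: [561.5, 37.8, 57.4]
eef_rot: [-3.139, -0.002, 1.518]
contact_force: [-6.3, 19.0, 6.8]
width: 13.2
gripper_force: 60.0
```

Call:
{"fn": "jog_arm", "kwargs": {"deltas": [[0,0,-0.01,0,0,0,0],[0,0,-0.02,0,0,0,0],[0,0,-0.02,0,0,0,0]]}}

```text
time: 15.68
tcp_pos: [561.5, 37.8, 57.4]
eef_rot: [-3.139, -0.003, 1.518]
contact_force: [-6.0, 20.8, 6.1]
width: 13.2
gripper_force: 60.0
```

Home is felt: the motion stalled and the force rose about 4.5 N above the drag. Unloading and drawing the stick out.

Call:
{"fn": "jog_arm", "kwargs": {"deltas": [[0,-0.03,0.1,0,0,0,0],[0,-0.07,0.22,0,0,0,0],[0,-0.11,0.35,0,0,0,0],[0,-0.16,0.5,0,0,0,0],[0,-0.2,0.7,0,0,0,0]]}}

```text
time: 16.1
tcp_pos: [560.8, 42.5, 57.4]
eef_rot: [3.141, 0.0, 1.519]
contact_force: [-0.7, -0.0, -1.5]
width: 13.1
gripper_force: 59.0
```

Call:
{"fn": "jog_arm", "kwargs": {"deltas": [[0,0,0.6,0,0,0,0],[0,0.05,1.6,0,0,0,0],[0,0.15,3.6,0,0,0,0],[0,0.3,6.6,0,0,0,0],[0,0.5,10,0,0,0,0]]}}

```text
time: 16.52
tcp_pos: [565.6, 143.8, 57.4]
eef_rot: [3.141, 0.0, 1.517]
contact_force: [0.7, 0.2, -1.1]
width: 13.5
gripper_force: 59.0
```

Call:
{"fn": "jog_arm", "kwargs": {"deltas": [[0,0,3,2,0,0,0],[0,-0.5,6,4,0,0,0],[0,-1,9.5,5,0,0,0],[0,-2,13,5,0,0,0],[0,-3,16,5,0,0,0]]}}

```text
time: 16.93
tcp_pos: [535.1, 305.9, 108.3]
eef_rot: [3.14, -0.001, 1.519]
contact_force: [0.5, -0.2, -2.3]
width: 13.1
gripper_force: 59.1
```

Call:
{"fn": "jog_arm", "kwargs": {"deltas": [[0,-1.2,1.8,0,0,0,0],[0,-2.4,3.6,-1,0,0,0],[0,-2.4,3.6,-3.5,0,0,0],[0,-2.4,3.6,-5.5,0,0,0],[0,-2.4,3.6,-6.1,0,0,0]]}}

```text
time: 17.35
tcp_pos: [509.6, 339.1, 43.5]
eef_rot: [-3.138, 0.002, 1.52]
contact_force: [0.6, -0.1, -0.9]
width: 13.1
gripper_force: 59.0
```

Call:
{"fn": "jog_arm", "kwargs": {"deltas": [[0,0,0,0,0,0,0],[0,0,0,-0.1,0,0,0],[0,0,0,-0.2,0,0,0],[0,0,0,-0.25,0,0,0]]}}

```text
time: 17.68
tcp_pos: [512.2, 339.0, 44.9]
eef_rot: [3.14, -0.001, 1.518]
contact_force: [-0.2, 0.3, -2.3]
width: 13.4
gripper_force: 59.0
```

Call:
{"fn": "jog_arm", "kwargs": {"deltas": [[0,0,0,-0.05,0,0,0],[0,0,0,-0.1,0,0,0],[0,0,0,-0.15,0,0,0],[0,0,0,-0.15,0,0,0]]}}

```text
time: 18.02
tcp_pos: [511.8, 338.8, 42.8]
eef_rot: [3.141, -0.0, 1.519]
contact_force: [-1.1, -0.7, 2.7]
width: 13.4
gripper_force: 59.6
```

On the bench. Releasing.

Call:
{"fn": "jog_arm", "kwargs": {"deltas": [[0.35,0,0,0,0,0,0],[0.6,0,0,0,0,0,0],[1,0,0,0,0,0,0],[1,0,0,0,0,0,0],[1,0,0,0,0,0,0]]}}

```text
time: 18.43
tcp_pos: [511.5, 338.8, 42.2]
eef_rot: [-3.141, 0.0, 1.519]
contact_force: [0.4, -0.6, -0.5]
width: 73.1
gripper_force: 0.0
```

Call:
{"fn": "jog_arm", "kwargs": {"deltas": [[1,0,0,0,0,0,0],[1,0,0,2,0,0,0],[1,0,0,5,0,0,0],[1,0,0,8.5,0,0,0],[1,0,0,12,0,0,0]]}}

```text
time: 18.85
tcp_pos: [511.1, 338.6, 163.3]
eef_rot: [-3.141, 0.001, 1.519]
contact_force: [-0.0, -0.2, -0.2]
width: 85.7
gripper_force: 0.0
```

Call:
{"fn": "jog_arm", "kwargs": {"deltas": [[1,-3,2,2,0,0,0],[1,-6,5,3,0,0,0],[1,-9,8,4,0,0,0],[1,-11,11,5,0,0,0],[1,-11,11,5,0,0,0]]}}

```text
time: 19.27
tcp_pos: [398.2, 453.6, 214.8]
eef_rot: [3.14, -0.004, 1.523]
contact_force: [0.1, -0.3, -0.3]
width: 85.7
gripper_force: 0.0
```

```bash
python3 - <<'E'
from h import *
s=get_state();print(s['time'],s['tcp_pos'],s['contact_force'],s['width'])
im=cams.camera('side')
t=cams.camera('top')
a=cv2.resize(im[150:280,245:405,::-1],None,fx=5,fy=5,interpolation=cv2.INTER_CUBIC)[:,:500]
a=cv2.resize(im[150:225,240:330,::-1],None,fx=4.4,fy=4.4,interpolation=cv2.INTER_CUBIC)
b=cv2.resize(im[205:280,330:420,::-1],None,fx=4.4,fy=4.4,interpolation=cv2.INTER_CUBIC)
c=cv2.resize(t[165:221,190:390,::-1],None,fx=3.96,fy=3.96,interpolation=cv2.INTER_CUBIC)
ab=np.hstack([a,b]);c=cv2.resize(c,(ab.shape[1],220))
cv2.imwrite('pics/f.png',np.vstack([ab,c]))
E
```

```text
19.2667 [398.2063185  453.61060297 214.75698597] [ 0.06916131 -0.33969433 -0.28142222] 85.70284551299655
```

View pics/f.png

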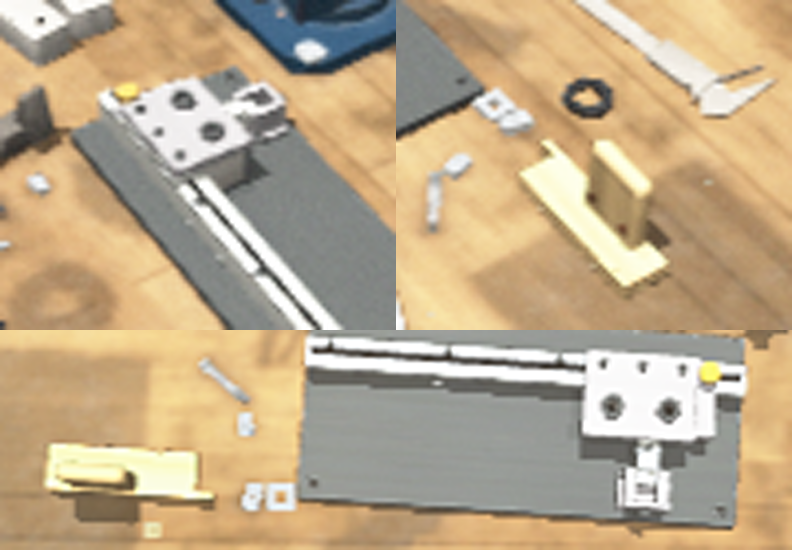

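The block sits under the bush plate, the stick stands upright on the bench, and the thumbscrew hasn't moved (px ≈369 before and after).

```bash
python3 -c "
from rig import r
print(r.job_done())"
```

```text
the job is handed in; nothing more can be done
None
```

The job is handed in: the block was pressed to the fence, fed under the bush plate and felt home against the end stop (about 4.5 N, with no visible shift of the thumbscrew), and the stick stands upright on the bench clear of the jig; no verdict came back.

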